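# Sort the mixed handful into the caddy and the two trays

## Task

Put each thing away where its kind belongs: stand the brown and the white spice shaker upright in the steel caddy, one in each well; lay the kitchen timer and the red probe thermometer face up in the blue tray, both flat on its floor; and lay the marker pen flat in the yellow tray that holds the order pad. Leave the open cup of red sauce standing where it is, and let go of everything.

Things in the scene. Friction and masses are not known exactly. Their poses are not given: they have to be found in the camera images.
- shaker_pepper: Loose spice shaker with dark brown contents and a grey cap, upright round body 52 mm across (cap 54 mm, from 74 mm up), 101 mm tall, about 0.16 kg. Origin: centre of its underside, z up. Grip it round the body from above.
- shaker_salt: Loose spice shaker with white contents and a grey cap, upright round body 52 mm across (cap 54 mm, from 63 mm up), 86 mm tall, about 0.16 kg. Origin: centre of its underside, z up.
- kitchen_timer: Loose white digital kitchen timer lying on its back, display and orange and grey keys up: case 66 mm (its x) by 60 mm (its y), 17 mm thick, 20 mm with its keys, 0.08 kg. Origin: centre of its underside, z up out of the display. Grip it across the sides.
- probe_thermometer: Loose red folding probe thermometer lying flat, 150 mm long (its x), 34 mm wide (its y), body 13 mm thick, 18 mm with the folded thin steel probe on top, 0.06 kg. Origin: centre of its underside, z up. At the start its length points away from the robot within about 20 degrees.
- marker_pen: Loose white marker pen with a blue cap, lying on its side: 135 mm long (its y), 17 mm across (its x), 16 mm high, 0.02 kg. Origin: middle of its length, at its underside as it lies at the start. At the start its length points away from the robot within about 20 degrees.
- sauce_cup_1: Small clear open portion cup with red sauce, 63 mm across and 32 mm tall, loose and light, standing in the row among the things to be sorted; it must stay upright where it stands. Origin: centre of its underside.
- steel_caddy: Low steel caddy for shakers, fixed to the worktop, 84 mm (its x) by 164 mm (its y), rim 30 mm high, walls 5 mm, floor 5 mm above its underside. A wall across the middle makes two wells, each 74 mm by 74 mm, open above, with dark rubber on the floor; the well centres lie at x = 0, y = +40 mm and y = -40 mm. Origin: centre of its underside, z up.
- blue_tray: Shallow blue plastic tray, empty, fixed to the worktop, 178 mm (its x) by 168 mm (its y) outside, 170 by 160 mm inside, rim 22 mm high, walls 4 mm, floor 4 mm above its underside. Origin: centre of its underside, z up.
- yellow_tray: Shallow yellow plastic tray of the same size as the blue one (178 by 168 mm outside, 170 by 160 mm inside, rim 22 mm, walls 4 mm, floor 4 mm above its underside), fixed to the worktop. A white order pad, 82 mm (x) by 60 mm (y), 12 mm thick, is fixed in it with its centre at x = 0, y = -45 mm; the +y half of the floor is free. Origin: centre of its underside, z up.
There are look-alikes about, which are no part of the job. Leave any green look-alike of the shaker_pepper alone.

How it is judged:
At the end, for the whole second after the job is handed in: Shakers upright (7 deg) on the steel caddy's floor, each within 20 mm of a well's centre in x and y; timer and thermometer face up, flat (7 deg) on the blue tray's floor; marker level (8 deg) inside the yellow tray, on floor or pad; all five at rest and let go (x of shaker_pepper in the frame of steel_caddy between -0.02 and 0.02 m and z of shaker_pepper in the frame of steel_caddy between -0.001 and 0.011 m and (y of shaker_pepper in the frame of steel_caddy between 0.02 and 0.06 m or y of shaker_pepper in the frame of steel_caddy between -0.06 and -0.02 m) and angle between each of shaker_pepper, shaker_salt, kitchen_timer, probe_thermometer's own z axis and vertical below 0.12 rad and linear speed of each of shaker_pepper, shaker_salt, kitchen_timer, probe_thermometer, marker_pen below 0.02 m/s and x of shaker_salt in the frame of steel_caddy between -0.02 and 0.02 m and z of shaker_salt in the frame of steel_caddy between -0.001 and 0.011 m and (y of shaker_salt in the frame of steel_caddy between 0.02 and 0.06 m or y of shaker_salt in the frame of steel_caddy between -0.06 and -0.02 m) and x of kitchen_timer in the frame of blue_tray between -0.06 and 0.06 m and y of kitchen_timer in the frame of blue_tray between -0.06 and 0.06 m and z of kitchen_timer in the frame of blue_tray between -0.001 and 0.01 m and x of probe_thermometer in the frame of blue_tray between -0.06 and 0.06 m and y of probe_thermometer in the frame of blue_tray between -0.07 and 0.07 m and z of probe_thermometer in the frame of blue_tray between -0.001 and 0.01 m and x of marker_pen in the frame of yellow_tray between -0.08 and 0.08 m and y of marker_pen in the frame of yellow_tray between -0.08 and 0.08 m and z of marker_pen in the frame of yellow_tray between -0.001 and 0.032 m and angle between marker_pen's own y axis and vertical above 1.42 rad); the robot touches nothing.
It fails at once if the open sauce cup is shifted by more than 20 mm or tipped (distance of sauce_cup_1 from where it was at the start of the episode above 0.02 m or angle between sauce_cup_1's own z axis and vertical above 0.35 rad).
It also fails if it takes over 115 s, if anything falls off the work surface, if the arm or the gripper's body presses on something with over 40 N, if the wrist force passes 120 N, or if a joint passes its speed limit or range.

## Robot

A 6-joint arm with a two-finger parallel gripper is mounted at the origin on a cart in front of the work surface, level with it; the furniture and walls round the work are solid. World frame = base frame: x ahead of the robot, y to its left, z up, the work surface at z = 0. Lengths are in m, angles in rad, forces in N, time in s.
With the tool pointing down it reaches from about 0.375 to 0.975 m from the base axis. Payload 3.8 kg.
Tool frame: the origin (TCP) lies midway between the tips of the shut fingers; the grasp point (between the pads) lies 19 mm behind it; z points along the fingers, y is the line along which they close (so a half turn about z gives the same grasp; the last joint's range is limited). The gripper opens to 85 mm and grips with 20 to 120 N. Pads are 22 mm wide; open, the fingers measure 114 mm over their backs; the gripper's body (76 mm by 85 mm) begins 54 mm behind the grasp point. The pads swing forward as they close: fully open they stand 13 mm farther back than shut.
Start: joints at [-1.301, 0.264, 1.604, -0, 1.274, -0.037], TCP at [0.204, -0.643, 0.231] pointing down, gripper open.
Joint ranges: [-2.63, 2.63], [-0.94, 2.18], [0.31, 2.57], [-1.31, 4.45], [0, 2.66], [-2.55, 2.55]. Speed limits (rad/s): [2.57, 2.57, 3.14, 3.14, 3.14, 3.14].

## Interface

Orientations are given as a rotation vector (axis times angle).
In Python, from workcell import bot gives the robot as it stands.
- The arm moves only by the tool jog_arm, never from a script. Its argument "motion" is a list of rows, each a list of 5 numbers: the opening, from -1 (shut) to 1 (fully open), then the shift along the tool's x, y, z in mm, then the turn about the tool's z in degrees. In form: [[claw, x, y, z, twist], ...]. A call has 1 to 10 rows; each row shifts and turns the commanded pose from where the row before left it, along the tool's axes as they then stand; what a row does not reach is not made up. A row lasts 1/12 s, in which the tool goes at most 41.7 mm and 7.16 degrees, less where a joint would pass 70% of its speed; a pose out of reach is approached as far as the arm can. A call with a gripper value outside its range is refused whole. The fingers move at their own pace and stop on an object; "force" is the grip in N (left out, the last holds). Time passes only in rows, so rows that do not move let the fingers close. It gives the time, the measured TCP pose, the force, the opening and the grip force at its end, in the units of the state.
- bot.read_state(): the state, without advancing time (a new reading comes with each control period).
- bot.read_camera(name): name is "scene" or "top"; returns (picture, depth): 480x640x3 uint8, red, green, blue; 480x640 float32, m along the optical axis (not along the pixel's ray), 0 where there is no reading.
- bot.get_calibration(name): a dict with "vfov" (degrees; the focal length in pixels is half the picture's height over the tangent of half this angle, whatever the lens; pixels are square), "cx", "cy" (the principal point, pixels), "rvec" (rotation vector, rad) and "tvec" (3), from world to camera coordinates, as OpenCV has them. Camera axes: x right, y down, z forward; pixel columns grow to the right and rows downward; lengths in m; the calibration is good to about 2 mm. A picture is of the moment at which its call begins. get_calibration takes no time and is no camera call.
- bot.finish_job(): hands the job in; it is judged then, once.
The state is a dict: "time": time; "q": joint angles; "joint_vel": joint speeds; "joint_torque": joint torques, N m; "tool_pos": TCP position; "tcp_rot": TCP orientation; "wrist_force": force on the tool from outside, world axes, zero at the start; "torque": the same for the moment, N m; "width": opening from 0.0 (shut) to 1.0 (fully open); "grip_force": force on a finger pad.
Only numpy, scipy, OpenCV 4.12 (cv2) and the standard library are available. Lean on these libraries where they do the work, as an engineer would, in place of code of your own. Each camera call takes 0.05 s, during which the arm holds its last target. There are 200 camera calls.

## Working session

There is one attempt and no reset: what is moved stays moved. The work goes in short steps, Python scripts to look and compute and a tool call to move; the robot and the scene stay as the last step left them, time stands still between calls to the robot, and variables do not carry over. Pictures are saved under pics/ and viewed, at most 14 in all, crops included, and the job is handed in when it is done.

Besides the shell and the picture viewer there is one more tool, called after "Emit:" in YAML: its name, and indented under it one key for each argument. jog_arm: Moves the arm, as the interface text tells. Its arguments: {"type":"object","properties":{"motion":{"type":"array"},"force":{"type":"number"}},"required":["motion"]}

```bash
mkdir -p pics
cat > h.py <<'E'
import numpy as np, cv2, pickle
from workcell import bot
def cal(n):
    c=bot.get_calibration(n); f=240/np.tan(np.radians(c['vfov'])/2)
    R=cv2.Rodrigues(np.array(c['rvec'],float))[0]; t=np.array(c['tvec'],float).ravel()
    return f,c['cx'],c['cy'],R,t
def cloud(n,d):
    f,cx,cy,R,t=cal(n); v,u=np.mgrid[:480,:640]
    P=np.stack([(u-cx)/f*d,(v-cy)/f*d,d],-1)
    return (P-t)@R
def ray(n,u,v,z):
    f,cx,cy,R,t=cal(n); o=-R.T@t; d=R.T@np.array([(u-cx)/f,(v-cy)/f,1])
    return o+d*(z-o[2])/d[2]
E
python3 - <<'E'
from h import *
for n in('top','scene'):
    im,d=bot.read_camera(n); cv2.imwrite(f'pics/{n}0.png',im[:,:,::-1]); np.savez(f'{n}0.npz',im=im,d=d)
    print(n,bot.get_calibration(n)); 
s=bot.read_state();print(s['time'],s['tool_pos'],s['tcp_rot'])
E
```

```text
top {'vfov': 42.06309563817284, 'cx': 317.02125012235086, 'cy': 235.13021659141677, 'rvec': array([ 2.1436212 , -2.20405556,  0.13758741]), 'tvec': array([-0.00377957,  0.47086999,  1.24542673])}
scene {'vfov': 51.77057687510029, 'cx': 321.6881824007923, 'cy': 233.96469083814992, 'rvec': array([ 0.61680442, -2.44537833,  1.38020499]), 'tvec': array([0.4251184 , 0.12594934, 0.92936814])}
0.1 [ 0.20367817 -0.64282403  0.23004314] [-3.10265571e+00 -4.79704316e-01  3.77254032e-04]
```

View pics/top0.png

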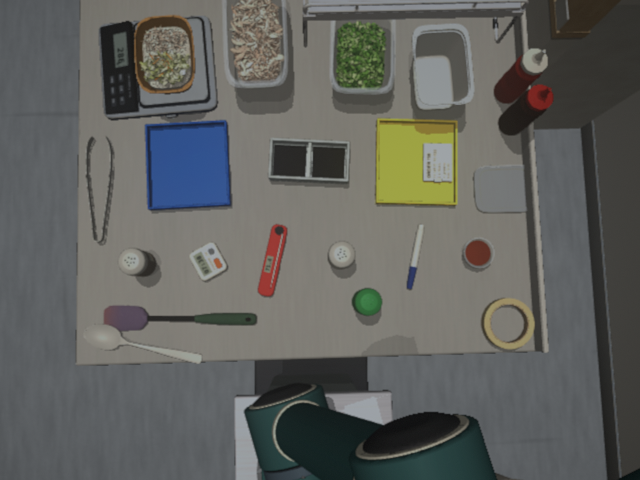

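View pics/scene0.png

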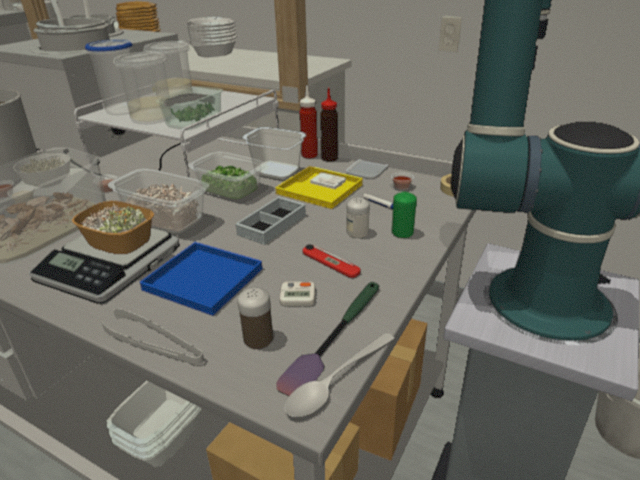

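The top view shows, left to right: pepper (135,262), timer (208,261), thermometer (272,260), salt (341,254), marker (415,257) and sauce (478,253), with the green look-alike at (367,301). Behind them are the blue tray (188,165), caddy (309,160) and yellow tray (417,162, pad on its right). The scene view confirms brown at the left and white near the green one.

Run:
```python
from h import *
z=np.load('top0.npz'); im,d=z['im'],z['d']; P=cloud('top',d); hsv=cv2.cvtColor(im,cv2.COLOR_RGB2HSV)
H,S,V=[hsv[...,i].astype(int) for i in range(3)]
def roi(u0,u1,v0,v1):
    m=np.zeros((480,640),bool); m[v0:v1,u0:u1]=1; return m&(d>0)
print('table z',np.median(P[215:225,240:260,2]))
def rep(n,m,zz):
    m=cv2.morphologyEx(m.astype(np.uint8),cv2.MORPH_OPEN,np.ones((2,2),np.uint8))
    k,l,st,_=cv2.connectedComponentsWithStats(m); i=1+np.argmax(st[1:,4]); m=l==i
    v,u=np.nonzero(m); h=P[m][:,2]
    Q=np.array([ray('top',a,b,zz)[:2] for a,b in zip(u,v)])
    r=cv2.minAreaRect((Q*1000).astype(np.float32))
    print(n,'px',len(u),'h5/50/95',np.percentile(h,[5,50,95]).round(3),'rect c',np.round(r[0],1),'size',np.round(r[1],1),'ang',round(r[2],1),'mean',(Q.mean(0)*1000).round(1))
Z=P[...,2]
rep('pepper top',roi(105,170,235,290)&(Z>.085),.101)
rep('salt top',roi(320,362,230,280)&(Z>.07),.086)
rep('green',roi(350,386,280,325)&(Z>.06),.1)
rep('timer',roi(185,235,236,288)&(Z>.008),.017)
rep('thermo',roi(250,295,215,305)&(Z>.006)&(S>90),.013)
rep('marker',roi(398,432,218,296)&(Z>.005),.010)
rep('sauce',roi(455,500,232,275)&(Z>.012),.032)
rep('blue',roi(140,235,115,215)&(H>100)&(H<125)&(S>120),.022)
rep('yellow',roi(370,465,112,210)&(H>20)&(H<36)&(S>100),.022)
rep('caddy',roi(262,356,132,190)&(Z>.018),.03)
```

```text
table z -0.0007032939955810534
pepper top px 609 h5/50/95 [0.084 0.097 0.102] rect c [419.7 334.1] size [51.5 51. ] ang 0.0 mean [419.7 334.6]
salt top px 570 h5/50/95 [0.063 0.082 0.088] rect c [424.1 -64.8] size [50.4 50.4] ang 88.4 mean [423.4 -64.6]
green px 618 h5/50/95 [0.002 0.097 0.103] rect c [ 330.9 -109.8] size [52.  51.1] ang 43.2 mean [ 330.9 -110.2]
timer px 934 h5/50/95 [0.008 0.016 0.021] rect c [421.9 203.7] size [66.3 60.2] ang 27.8 mean [421.8 203.8]Traceback (most recent call last):
  File "<stdin>", line 19, in <module>
  File "<stdin>", line 11, in rep
  File "h.py", line 12, in ray
    f,cx,cy,R,t=cal(n); o=-R.T@t; d=R.T@np.array([(u-cx)/f,(v-cy)/f,1])
                ~~~^^^
  File "h.py", line 4, in cal
    c=bot.get_calibration(n); f=240/np.tan(np.radians(c['vfov'])/2)
ValueError: time passes only in moves, steps and waits
```

```bash
sed -i 's/^import numpy/import functools, numpy/; s/import functools, numpy as np/import functools\nimport numpy as np/; s/^def cal(n)/@functools.cache\ndef cal(n)/' h.py
cat > m.py <<'E'
from h import *
z=np.load('top0.npz'); im,d=z['im'],z['d']; P=cloud('top',d); hsv=cv2.cvtColor(im,cv2.COLOR_RGB2HSV)
H,S,V=[hsv[...,i].astype(int) for i in range(3)]
def roi(u0,u1,v0,v1):
    m=np.zeros((480,640),bool); m[v0:v1,u0:u1]=1; return m&(d>0)
def rep(n,m,zz):
    m=cv2.morphologyEx(m.astype(np.uint8),cv2.MORPH_OPEN,np.ones((2,2),np.uint8))
    k,l,st,_=cv2.connectedComponentsWithStats(m); i=1+np.argmax(st[1:,4]); m=l==i
    v,u=np.nonzero(m); h=P[m][:,2]
    Q=np.array([ray('top',a,b,zz)[:2] for a,b in zip(u,v)])
    r=cv2.minAreaRect((Q*1000).astype(np.float32))
    print(n,'px',len(u),'h5/50/95',np.percentile(h,[5,50,95]).round(3),'rect c',np.round(r[0],1),'size',np.round(r[1],1),'ang',round(r[2],1),'mean',(Q.mean(0)*1000).round(1))
Z=P[...,2]
rep('thermo',roi(250,295,215,305)&(Z>.006)&(S>90),.013)
rep('marker',roi(398,432,218,296)&(Z>.005),.010)
rep('sauce',roi(455,500,232,275)&(Z>.012),.032)
rep('blue',roi(140,235,115,215)&(H>100)&(H<125)&(S>120),.022)
rep('yellow',roi(370,465,112,210)&(H>20)&(H<36)&(S>100),.022)
rep('caddy',roi(262,356,132,190)&(Z>.018),.03)
s=bot.read_state();print(s['time'],s['q'],s['tool_pos'],cv2.Rodrigues(np.array(s['tcp_rot']))[0].round(3),s['width'])
E
python3 m.py
```

```text
thermo px 848 h5/50/95 [0.005 0.012 0.017] rect c [421.3  73.4] size [ 32.8 148. ] ang 76.2 mean [417.9  74.2]
marker px 459 h5/50/95 [-0.003  0.013  0.018] rect c [ 420.7 -220.4] size [ 15.3 134.5] ang 76.7 mean [ 420.7 -220.5]
sauce px 741 h5/50/95 [0.003 0.023 0.033] rect c [ 423.6 -346.2] size [61.5 59. ] ang 88.4 mean [ 423.7 -346.4]
blue px 6871 h5/50/95 [-0.     0.004  0.021] rect c [623.1 244.3] size [178.2 167.8] ang 1.8 mean [622.6 244.2]
yellow px 5721 h5/50/95 [-0.001  0.004  0.022] rect c [ 617.7 -229.5] size [169.4 181. ] ang 87.1 mean [ 617.5 -220. ]
caddy px 881 h5/50/95 [0.002 0.027 0.035] rect c [623.6  -7.2] size [164.8  87.1] ang 85.9 mean [625.   -6.7]
0.1 [-1.30088988e+00  2.64704775e-01  1.60528413e+00  2.28749117e-06
  1.27368982e+00 -3.68867932e-02] [ 0.20367817 -0.64282403  0.23004314] [[ 0.953  0.302 -0.001]
 [ 0.302 -0.953  0.002]
 [ 0.    -0.002 -1.   ]] 0.9996492344926344
```

Every size agrees with its spec. First I'll go toward the marker.

Emit:
jog_arm:
  motion:
    - [1, 0, 0, 0, 6]
    - [1, 0, 0, 0, 6]
    - [1, 0, 0, 0, 5.6]
    - [1, 18, -35, 0, 0]
    - [1, 18, -35, 0, 0]
    - [1, 18, -35, 0, 0]
    - [1, 18, -35, 0, 0]
    - [1, 18, -35, 0, 0]
    - [1, 18, -35, 0, 0]
    - [1, 18, -35, 0, 0]

```text
time: 0.93
tool_pos: [0.3302, -0.3965, 0.2308]
tcp_rot: [-3.141, 0.001, 0.001]
wrist_force: [1.3, -0.5, 0.8]
width: 1.001
grip_force: 0.0
```

Emit:
jog_arm:
  motion:
    - [1, 18, -35, 0, 0]
    - [1, 18, -35, 0, 0]
    - [1, 18, -35, 0, 0]
    - [1, 18, -35, 0, 0]
    - [1, 18.5, -36, 0, 0]
    - [1, 0, 0, 20, 6.7]
    - [1, 0, 0, 40, 6.6]
    - [1, 0, 0, 40, 0]
    - [1, 0, 0, 40, 0]
    - [1, 0, 0, 20, 0]

```text
time: 1.77
tool_pos: [0.4171, -0.2201, 0.0664]
tcp_rot: [-3.118, 0.363, 0.01]
wrist_force: [-1.2, 0.7, -0.5]
width: 0.998
grip_force: 0.0
```

```bash
cat >> h.py <<'E'
def go(x,y,z=None,yaw=None):
    s=bot.read_state(); p=np.array(s['tool_pos'])*1000; R=cv2.Rodrigues(np.array(s['tcp_rot']))[0]
    ps=np.degrees(np.arctan2(R[1,0],R[0,0])); t=np.array([x,y,p[2] if z is None else z])
    print('t',round(s['time'],1),'p',p.round(1),'yaw',ps.round(1),'w',round(s['width'],3),'shift now',(R.T@(t-p)).round(1))
    if yaw is not None:
        a=np.radians(yaw); R2=np.array([[np.cos(a),np.sin(a),0],[np.sin(a),-np.cos(a),0],[0,0,-1]])
        print('twist',round((ps-yaw+180)%360-180,1),'shift after twist',(R2.T@(t-p)).round(1))
E
python3 -c "
from h import *
go(420.7,-220.4,3,-13.3)"
```

```text
t 1.8 p [ 417.1 -220.1   66.4] yaw -13.3 w 0.998 shift now [ 4.  -0.4 63.3]
twist 0.0 shift after twist [ 3.5 -0.6 63.4]
```

Emit:
jog_arm:
  motion:
    - [1, 2, 0, 30, 0]
    - [1, 0, 0, 20, 0]
    - [1, 0, 0, 10, 0]
    - [1, 0, 0, 0, 0]
    - [1, 0, 0, 0, 0]
  force: 40

```text
time: 2.18
tool_pos: [0.4222, -0.2229, 0.0112]
tcp_rot: [-3.12, 0.364, 0.002]
wrist_force: [0.5, -0.3, 0.0]
width: 0.998
grip_force: 0.0
```

Emit:
jog_arm:
  motion:
    - [1, 0, -2, 7, 0]
    - [-1, 0, 0, 0, 0]
    - [-1, 0, 0, 0, 0]
    - [-1, 0, 0, 0, 0]
    - [-1, 0, 0, 0, 0]
    - [-1, 0, 0, 0, 0]
    - [-1, 0, 0, 0, 0]
    - [-1, 0, 0, 0, 0]
    - [-1, 0, 0, 0, 0]
    - [-1, 0, 0, 0, 0]

```text
time: 3.02
tool_pos: [0.4233, -0.2213, 0.0049]
tcp_rot: [3.12, -0.364, 0.001]
wrist_force: [-0.5, 1.0, 5.7]
width: 0.157
grip_force: 39.3
```

Emit:
jog_arm:
  motion:
    - [-1, 0, 0, -25, 0]
    - [-1, 0, 0, -40, 0]
    - [-1, 0, 0, -15, -5.2]
    - [-1, 0, 0, 0, -5.2]
    - [-1, 38.9, -7.4, 0, 0]
    - [-1, 38.9, -7.4, 0, 0]
    - [-1, 38.9, -7.4, 0, 0]
    - [-1, 38.9, -7.4, 0, 0]
    - [-1, 38.9, -7.4, 0, 0]
    - [-1, 0, 0, 20, 0]

```text
time: 3.85
tool_pos: [0.6303, -0.1946, 0.0693]
tcp_rot: [3.137, -0.077, 0.024]
wrist_force: [2.2, -0.5, 1.8]
width: 0.159
grip_force: 39.3
```

Emit:
jog_arm:
  motion:
    - [-1, 0, 0, 20, 0]
    - [-1, 0, 0, 20, 0]
    - [-1, 0, 0, 10, 0]
    - [-1, 0, 0, 3, 0]
    - [-1, 0, 0, 0, 0]
    - [-0.1, 0, 0, 0, 0]
    - [-0.1, 0, 0, 0, 0]
    - [-0.1, 0, 0, 0, 0]
    - [-0.1, 0, 0, 0, 0]

```text
time: 4.6
tool_pos: [0.6197, -0.1944, 0.0124]
tcp_rot: [3.14, -0.08, 0.003]
wrist_force: [0.0, -0.6, 0.4]
width: 0.448
grip_force: 0.0
```

Emit:
jog_arm:
  motion:
    - [-0.1, 0, 0, -30, 0]
    - [-0.1, 0, 0, -40, 0]
    - [1, 0, 0, -40, 0]
    - [1, 0, 0, -20, 0]
    - [1, -33.7, -19.9, 0, 0]
    - [1, -33.7, -19.9, 0, 0]
    - [1, -33.7, -19.9, 0, 0]
    - [1, -33.7, -19.9, 0, 0]
    - [1, -33.7, -19.9, 0, 0]
    - [1, -33.7, -19.9, 0, 0]

```text
time: 5.43
tool_pos: [0.4217, -0.0638, 0.1416]
tcp_rot: [3.14, -0.081, 0.002]
wrist_force: [0.6, 0.4, 1.4]
width: 1.001
grip_force: 0.0
```

Emit:
jog_arm:
  motion:
    - [1, 0, 0, 0, 0]
    - [1, 0, 0, 0, 0]

```text
time: 5.6
tool_pos: [0.4214, -0.0635, 0.1413]
tcp_rot: [3.14, -0.078, 0.001]
wrist_force: [1.4, -1.0, 0.0]
width: 0.997
grip_force: 0.0
```

Run:
```python
from h import *
go(424,-64.8,28)
for n in('top','scene'):
    im,d=bot.read_camera(n); cv2.imwrite(f'pics/{n}1.png',im[:,:,::-1])
```

```text
t 5.6 p [421.4 -63.5 141.3] yaw -2.8 w 0.997 shift now [  2.6   1.1 113.3]
```

View pics/top1.png

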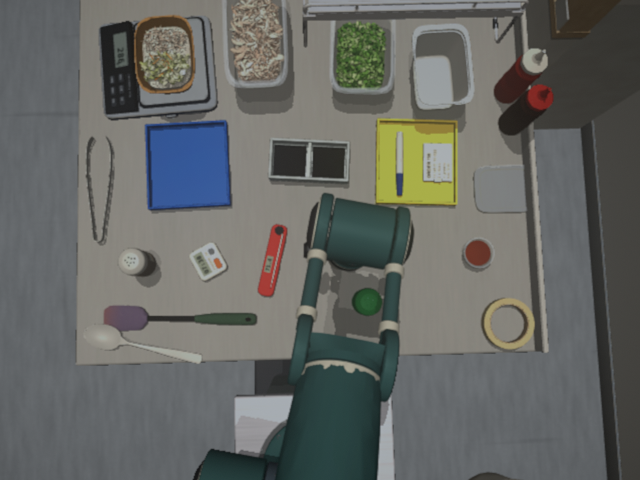

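The marker lies flat in the yellow tray (400,162), and the arm is over the salt shaker.

Emit:
jog_arm:
  motion:
    - [1, 2.6, 1, 30, 0]
    - [1, 0, 0, 35, 0]
    - [1, 0, 0, 30, 0]
    - [1, 0, 0, 17, 0]
    - [1, 0, 0, 0, 0]
    - [-1, 0, 0, 0, 0]
    - [-1, 0, 0, 0, 0]
    - [-1, 0, 0, 0, 0]
    - [-1, 0, 0, 0, 0]
    - [-1, 0, 0, 0, 0]
  force: 50

```text
time: 6.53
tool_pos: [0.428, -0.0661, 0.0313]
tcp_rot: [3.14, -0.08, 0.007]
wrist_force: [0.9, 0.5, 6.2]
width: 0.595
grip_force: 51.4
```

Emit:
jog_arm:
  motion:
    - [-1, 0, 0, -15, 0]
    - [-1, 0, 0, -30, 0]
    - [-1, 0, 0, -20, 0]
    - [-1, 37, -5.6, 0, 0]
    - [-1, 37, -5.6, 0, 0]
    - [-1, 37, -5.6, 0, 0]
    - [-1, 37, -5.6, 0, 0]
    - [-1, 37, -5.6, 0, 0]
    - [-1, 6, 0, 0, 0]
    - [-1, 0, 0, 0, 0]

```text
time: 7.37
tool_pos: [0.6203, -0.0472, 0.0943]
tcp_rot: [3.14, -0.079, 0.002]
wrist_force: [-0.1, -0.2, -1.9]
width: 0.6
grip_force: 52.7
```

Run:
```python
from h import *
go(621,-47.1,36)
im,d=bot.read_camera('scene'); cv2.imwrite('pics/s2.png',im[130:280,200:450,::-1].repeat(3,0).repeat(3,1))
```

```text
t 7.4 p [620.3 -47.2  94.3] yaw -2.9 w 0.6 shift now [ 0.7 -0.2 58.3]
```

View pics/s2.png

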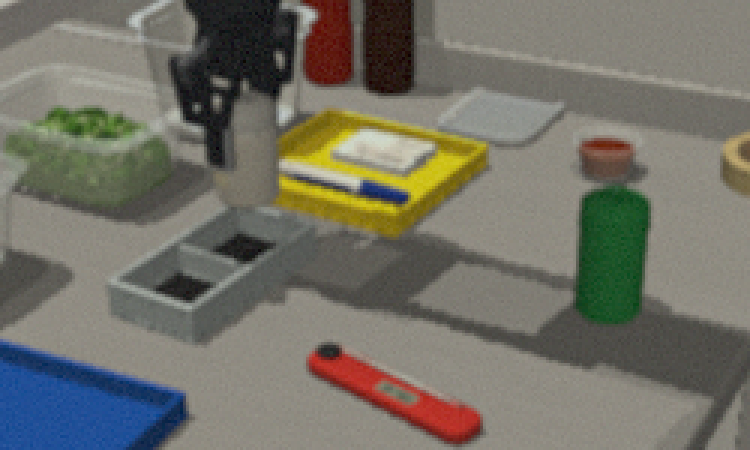

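The salt is held upright over the far (-y) well, clear of the rim.

Emit:
jog_arm:
  motion:
    - [-1, 0, 0, 25, 0]
    - [-1, 0, 0, 20, 0]
    - [-1, 0, 0, 10, 0]
    - [-1, 0, 0, 4, 0]
    - [-1, 0, 0, 0, 0]
    - [0.4, 0, 0, 0, 0]
    - [0.4, 0, 0, 0, 0]
    - [0.4, 0, 0, 0, 0]

```text
time: 8.08
tool_pos: [0.6177, -0.0476, 0.0359]
tcp_rot: [3.14, -0.08, 0.001]
wrist_force: [0.2, -1.2, 0.4]
width: 0.697
grip_force: 0.0
```

Emit:
jog_arm:
  motion:
    - [0.4, 0, 0, -30, 0]
    - [0.4, 0, 0, -40, 0]
    - [0.4, 0, 0, -40, 0]
    - [1, -34, -18.5, 0, 0]
    - [1, -34, -18.5, 0, 0]
    - [1, -34, -18.5, 0, 0]
    - [1, -34, -18.5, 0, 0]
    - [1, -34, -18.5, 0, 0]
    - [1, -34, -18.5, 0, 0]
    - [1, 0, 0, 40, 5.5]

```text
time: 8.92
tool_pos: [0.4216, 0.0768, 0.1135]
tcp_rot: [-3.128, 0.228, -0.025]
wrist_force: [3.6, 0.1, 0.8]
width: 0.999
grip_force: 0.0
```

Emit:
jog_arm:
  motion:
    - [1, 0, 0, 40, 5.4]
    - [1, 0, 0, 20, 0]
    - [1, 0, 0, 0, 0]
    - [1, 0, 0, 0, 0]

```text
time: 9.25
tool_pos: [0.4186, 0.0737, 0.0447]
tcp_rot: [3.118, -0.377, -0.004]
wrist_force: [0.5, -0.1, 0.6]
width: 0.999
grip_force: 0.0
```

Run:
```python
from h import *
go(421.3,73.4,2,-13.8)
```

```text
t 9.2 p [418.6  73.7  44.7] yaw -13.8 w 0.999 shift now [ 2.8 -0.4 42.7]
twist 0.0 shift after twist [ 2.7 -0.4 42.7]
```

Emit:
jog_arm:
  motion:
    - [1, 2.7, 0, 22, 0]
    - [1, 0, 0, 12, 0]
    - [1, 0, 0, 7, 0]
    - [1, 0, 0, 0, 0]
    - [-1, 0, 0, 0, 0]
    - [-1, 0, 0, 0, 0]
    - [-1, 0, 0, 0, 0]
    - [-1, 0, 0, 0, 0]
    - [-1, 0, 0, 0, 0]
    - [-1, 0, 0, 0, 0]
  force: 40

```text
time: 10.08
tool_pos: [0.4234, 0.0733, 0.0053]
tcp_rot: [-3.118, 0.378, -0.002]
wrist_force: [-1.6, 0.2, 6.1]
width: 0.376
grip_force: 39.7
```

Emit:
jog_arm:
  motion:
    - [-1, 0, 0, -20, 0]
    - [-1, 0, 0, -30, -5]
    - [-1, 0, 0, -15, -5.3]
    - [-1, 0, 0, 0, -5.3]
    - [-1, 25.9, -25.3, 0, 0]
    - [-1, 25.9, -25.3, 0, 0]
    - [-1, 25.9, -25.3, 0, 0]
    - [-1, 25.9, -25.3, 0, 0]
    - [-1, 25.9, -25.3, 0, 0]
    - [-1, 25.9, -25.3, 0, 0]

```text
time: 10.92
tool_pos: [0.5739, 0.2311, 0.0691]
tcp_rot: [3.141, 0.049, -0.0]
wrist_force: [-0.0, -0.4, 0.3]
width: 0.374
grip_force: 40.3
```

Emit:
jog_arm:
  motion:
    - [-1, 25.9, -25.3, 0, 0]
    - [-1, 25.9, -25.3, 0, 0]
    - [-1, 0, 0, 0, 0]
    - [-1, 0, 0, 0, 0]

```text
time: 11.25
tool_pos: [0.6241, 0.2833, 0.0686]
tcp_rot: [3.141, 0.051, -0.0]
wrist_force: [-0.6, -1.4, 0.0]
width: 0.373
grip_force: 40.3
```

Run:
```python
from h import *
go(622,282.3,9,1.8)
im,d=bot.read_camera('top'); cv2.imwrite('pics/t3.png',im[100:320,80:370,::-1].repeat(2,0).repeat(2,1))
```

```text
t 11.2 p [624.1 283.3  68.6] yaw 1.9 w 0.373 shift now [-2.1  0.9 59.6]
twist 0.1 shift after twist [-2.1  0.9 59.6]
```

View pics/t3.png

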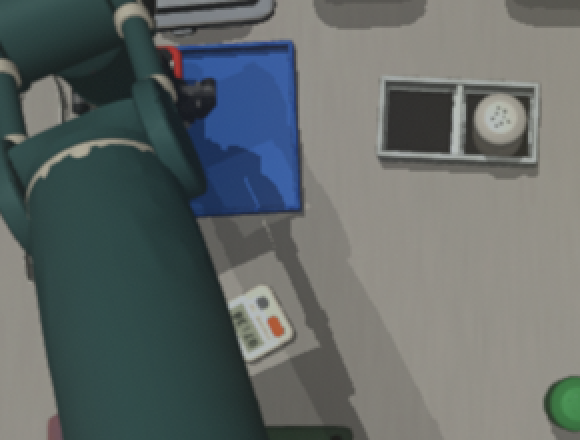

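The salt stands in its well (crop 500,118), and the thermometer is held over the left part of the blue tray.

Emit:
jog_arm:
  motion:
    - [-1, -2, 1, 25, 0]
    - [-1, 0, 0, 18, 0]
    - [-1, 0, 0, 10, 0]
    - [-1, 0, 0, 6, 0]
    - [-1, 0, 0, 0, 0]
    - [-1, 0, 0, 0, 0]
    - [0.15, 0, 0, 0, 0]
    - [0.15, 0, 0, 0, 0]
    - [0.15, 0, 0, 0, 0]
    - [0.15, 0, 0, 0, 0]

```text
time: 12.13
tool_pos: [0.6216, 0.281, 0.0107]
tcp_rot: [-3.141, -0.049, -0.001]
wrist_force: [-0.4, -0.4, -1.6]
width: 0.576
grip_force: 0.0
```

Emit:
jog_arm:
  motion:
    - [0.15, 0, 0, -35, 0]
    - [0.15, 0, 0, -40, -7]
    - [0.15, 0, 0, -40, -7]
    - [1, -35.6, 3.3, 0, 0]
    - [1, -35.6, 3.3, 0, 0]
    - [1, -35.6, 3.3, 0, 0]
    - [1, -35.6, 3.3, 0, 0]
    - [1, -35.6, 3.3, 0, 0]
    - [1, -35.6, 3.3, 0, 0]
    - [1, 0, 0, 0, -7]

```text
time: 12.97
tool_pos: [0.4129, 0.2006, 0.1226]
tcp_rot: [3.078, 0.622, -0.014]
wrist_force: [-0.9, -0.0, -0.3]
width: 1.001
grip_force: 0.0
```

Emit:
jog_arm:
  motion:
    - [1, 0, 0, 0, -7]
    - [1, 0, 0, 0, -7]
    - [1, 0, 0, 0, -7]
    - [1, 0, 0, 0, -7]
    - [1, 0, 0, 0, -7]
    - [1, 0, 0, 0, -7]
    - [1, 0, 0, 0, -7]
    - [1, 0, 0, 10, -7]
    - [1, 0, 0, 10, -7]
    - [1, 0, 0, 10, -7]

```text
time: 13.8
tool_pos: [0.4215, 0.204, 0.0955]
tcp_rot: [2.159, 2.281, 0.002]
wrist_force: [0.2, -0.0, -0.8]
width: 1.002
grip_force: 0.0
```

Emit:
jog_arm:
  motion:
    - [1, 0, 0, 15, -7]
    - [1, 0, 0, 15, -7]
    - [1, 0, 0, 15, -7]
    - [1, 0, 0, 10, -4]
    - [1, 0, 0, 0, 0]
    - [1, 0, 0, 0, 0]

```text
time: 14.3
tool_pos: [0.4207, 0.2036, 0.04]
tcp_rot: [-1.626, -2.687, 0.002]
wrist_force: [0.1, -0.3, 0.1]
width: 0.999
grip_force: 0.0
```

Run:
```python
from h import *
go(421.9,203.7,1,117.8)
```

```text
t 14.3 p [420.7 203.6  40. ] yaw 117.7 w 0.999 shift now [-0.5  1.2 39. ]
twist -0.1 shift after twist [-0.5  1.1 39. ]
```

Emit:
jog_arm:
  motion:
    - [1, 0, 1, 20, 0]
    - [1, 0, 0, 11, 0]
    - [1, 0, 0, 7, 0]
    - [1, 0, 0, 0, 0]
    - [-1, 0, 0, 0, 0]
    - [-1, 0, 0, 0, 0]
    - [-1, 0, 0, 0, 0]
    - [-1, 0, 0, 0, 0]
    - [-1, 0, 0, 0, 0]
  force: 40

```text
time: 15.05
tool_pos: [0.423, 0.2046, 0.0033]
tcp_rot: [1.623, 2.689, 0.003]
wrist_force: [-0.2, 0.5, 4.9]
width: 0.755
grip_force: 44.7
```

Emit:
jog_arm:
  motion:
    - [-1, 0, 0, -20, 0]
    - [-1, 0, 0, -30, 6.5]
    - [-1, 0, 0, -10, 6.5]
    - [-1, 0, 0, 0, 6.5]
    - [-1, 0, 0, 0, 6.5]
    - [-1, -2, 35, 0, 0]
    - [-1, -2, 40, 0, 0]
    - [-1, -2, 40, 0, 0]
    - [-1, -2, 40, 0, 0]
    - [-1, 0, 40, 0, 0]

```text
time: 15.88
tool_pos: [0.6185, 0.2018, 0.0618]
tcp_rot: [-2.187, -2.255, 0.001]
wrist_force: [0.5, -0.2, 0.1]
width: 0.756
grip_force: 45.1
```

Emit:
jog_arm:
  motion:
    - [-1, 0, 6, 0, 0]
    - [-1, 0, 0, 0, 0]
    - [-1, 0, 0, 0, 0]

```text
time: 16.13
tool_pos: [0.6221, 0.2021, 0.0613]
tcp_rot: [-2.186, -2.254, 0.003]
wrist_force: [-1.5, -0.3, -0.2]
width: 0.756
grip_force: 45.1
```

Run:
```python
from h import *
go(624.4,202.3,8,91.8)
im,d=bot.read_camera('scene'); cv2.imwrite('pics/s4.png',im[210:360,100:350,::-1].repeat(3,0).repeat(3,1))
```

```text
t 16.1 p [622.1 202.1  61.3] yaw 91.7 w 0.756 shift now [ 0.1  2.4 53.3]
twist -0.1 shift after twist [ 0.1  2.3 53.3]
```

View pics/s4.png

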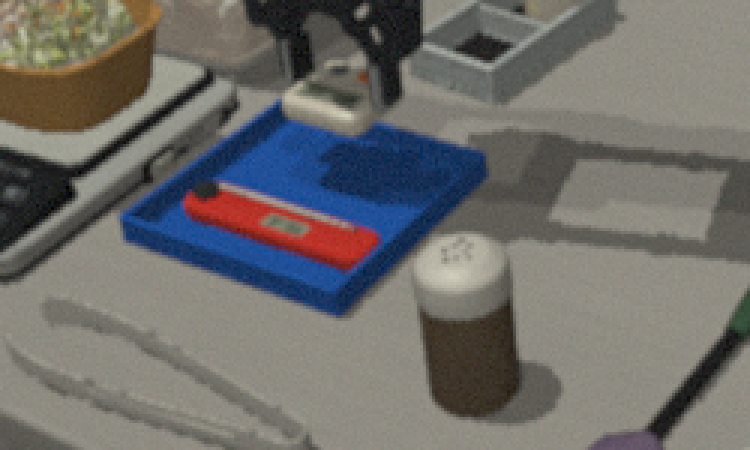

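The thermometer lies flat in the tray (crop 280,230), and the timer is held level over the free half.

Emit:
jog_arm:
  motion:
    - [-1, 0, 2, 25, 0]
    - [-1, 0, 0, 15, 0]
    - [-1, 0, 0, 9, 0]
    - [-1, 0, 0, 4, 0]
    - [-1, 0, 0, 0, 0]
    - [-1, 0, 0, 0, 0]
    - [0.85, 0, 0, 0, 0]
    - [0.85, 0, 0, 0, 0]
    - [0.85, 0, 0, 0, 0]

```text
time: 16.93
tool_pos: [0.6256, 0.2027, 0.0099]
tcp_rot: [2.186, 2.255, 0.001]
wrist_force: [0.5, 0.3, -0.2]
width: 0.925
grip_force: 0.0
```

Emit:
jog_arm:
  motion:
    - [0.85, 0, 0, -30, 0]
    - [0.85, 0, 0, -40, 0]
    - [0.85, 0, 0, -40, 0]
    - [1, 0, 0, -35, 0]
    - [1, 23, -33.4, 0, 0]
    - [1, 23, -33.4, 0, 0]
    - [1, 23, -33.4, 0, 0]
    - [1, 23, -33.4, 0, 0]
    - [1, 23, -33.4, 0, 0]
    - [1, 23, -33.4, 0, 0]

```text
time: 17.77
tool_pos: [0.4191, 0.335, 0.1548]
tcp_rot: [2.187, 2.255, 0.002]
wrist_force: [0.2, 0.2, -0.2]
width: 1.002
grip_force: 0.0
```

Emit:
jog_arm:
  motion:
    - [1, 0, 0, 0, 0]
    - [1, 0, 0, 0, 0]

```text
time: 17.93
tool_pos: [0.4191, 0.3354, 0.1547]
tcp_rot: [2.182, 2.26, 0.001]
wrist_force: [0.2, 0.2, -0.3]
width: 1.003
grip_force: 0.0
```

Run:
```python
from h import *
go(419.7,334.3,37)
```

```text
t 17.9 p [419.1 335.4 154.7] yaw 92.0 w 1.003 shift now [ -1.2   0.5 117.7]
```

Emit:
jog_arm:
  motion:
    - [1, -1, 0, 30, 0]
    - [1, 0, 0, 35, 0]
    - [1, 0, 0, 32, 0]
    - [1, 0, 0, 20, 0]
    - [1, 0, 0, 0, 0]
    - [-1, 0, 0, 0, 0]
    - [-1, 0, 0, 0, 0]
    - [-1, 0, 0, 0, 0]
    - [-1, 0, 0, 0, 0]
    - [-1, 0, 0, 0, 0]
  force: 50

```text
time: 18.77
tool_pos: [0.4228, 0.3344, 0.0399]
tcp_rot: [2.186, 2.255, 0.008]
wrist_force: [-0.3, -1.4, 7.1]
width: 0.601
grip_force: 49.6
```

Emit:
jog_arm:
  motion:
    - [-1, 0, 0, -15, 0]
    - [-1, 0, 0, -30, 0]
    - [-1, 0, 0, -25, 0]
    - [-1, -34, 21.8, 0, 0]
    - [-1, -34, 21.8, 0, 0]
    - [-1, -34, 21.8, 0, 0]
    - [-1, -34, 21.8, 0, 0]
    - [-1, -34, 21.8, 0, 0]
    - [-1, -34, 21.8, 0, 0]
    - [-1, -34, 21.8, 0, 0]

```text
time: 19.6
tool_pos: [0.5814, 0.0984, 0.1079]
tcp_rot: [2.186, 2.255, 0.001]
wrist_force: [-0.2, 0.1, -2.1]
width: 0.595
grip_force: 50.4
```

Emit:
jog_arm:
  motion:
    - [-1, -34, 21.8, 0, 0]
    - [-1, -34, 21.8, 0, 0]
    - [-1, 0, 0, 0, 0]
    - [-1, 0, 0, 0, 0]

```text
time: 19.93
tool_pos: [0.6274, 0.0314, 0.1077]
tcp_rot: [2.19, 2.251, 0.001]
wrist_force: [0.1, -0.4, -1.8]
width: 0.599
grip_force: 50.6
```

Run:
```python
from h import *
go(625,32.7,43)
im,d=bot.read_camera('scene'); cv2.imwrite('pics/s5.png',im[130:310,130:380,::-1].repeat(3,0).repeat(3,1))
```

```text
t 19.9 p [627.4  31.4 107.7] yaw 91.6 w 0.599 shift now [ 1.4 -2.5 64.7]
```

View pics/s5.png

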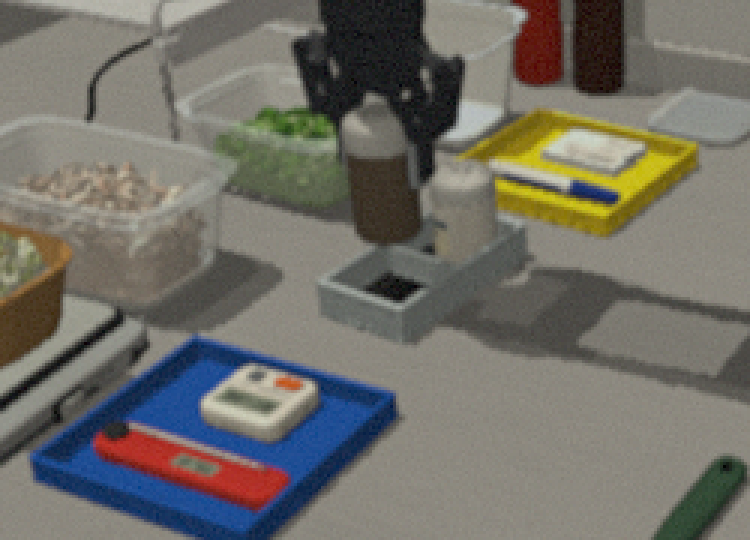

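The timer and thermometer lie flat in the blue tray, the salt stands in its well, and the pepper is held above the near well.

Emit:
jog_arm:
  motion:
    - [-1, 1.5, -2.5, 25, 0]
    - [-1, 0, 0, 20, 0]
    - [-1, 0, 0, 13, 0]
    - [-1, 0, 0, 5, 0]
    - [-1, 0, 0, 0, 0]
    - [-1, 0, 0, 0, 0]
    - [0.5, 0, 0, 0, 0]
    - [0.5, 0, 0, 0, 0]
    - [0.5, 0, 0, 0, 0]

```text
time: 20.73
tool_pos: [0.624, 0.0353, 0.0447]
tcp_rot: [2.186, 2.256, 0.001]
wrist_force: [-0.0, 0.2, 0.1]
width: 0.748
grip_force: 0.0
```

Emit:
jog_arm:
  motion:
    - [0.5, 0, 0, -20, 0]
    - [0.5, 0, 0, -35, 0]
    - [0.5, 0, 0, -40, 0]
    - [0.5, 0, 0, -40, 0]
    - [0.5, 0, -40, 0, 0]
    - [0.5, 0, -40, 0, 0]
    - [0.5, 0, -40, 0, 0]
    - [0.5, 0, -40, 0, 0]
    - [0.5, 0, -30, 0, 0]
    - [0.5, 0, 0, 0, 0]

```text
time: 21.57
tool_pos: [0.4276, 0.029, 0.1779]
tcp_rot: [-2.184, -2.253, 0.005]
wrist_force: [-0.7, 0.3, -0.3]
width: 0.75
grip_force: 0.0
```

```bash
sed -i "/^z=np.load/s/.*/im,d=bot.read_camera('top'); cv2.imwrite('pics\/t6.png',im[:,:,::-1]); P=cloud('top',d); hsv=cv2.cvtColor(im,cv2.COLOR_RGB2HSV)/; /^rep(/d" m.py
cat >> m.py <<'E'
rep('pepper',roi(265,310,125,185)&(Z>.085),.106)
rep('salt',roi(310,350,125,185)&(Z>.065),.091)
rep('sauce',roi(455,500,232,275)&(Z>.012),.032)
E
python3 m.py
```

```text
21.6167 [ 9.56791265e-03 -1.68740587e-01  2.15519692e+00  3.66646932e-05
  1.15544091e+00 -2.15473721e-02] [0.431073   0.0290374  0.17891926] [[-0.031  1.    -0.   ]
 [ 1.     0.031  0.   ]
 [ 0.    -0.    -1.   ]] 0.7474372944803066
pepper px 587 h5/50/95 [0.082 0.102 0.108] rect c [618.2  40.2] size [50.2 53.2] ang 88.6 mean [618.1  40.2]
salt px 583 h5/50/95 [0.054 0.087 0.093] rect c [607.7 -47.1] size [50.9 53.9] ang 88.3 mean [607.9 -47.4]
sauce px 734 h5/50/95 [0.002 0.022 0.032] rect c [ 423.6 -346.2] size [61.5 59. ] ang 88.4 mean [ 423.5 -346.3]
```

View pics/t6.png

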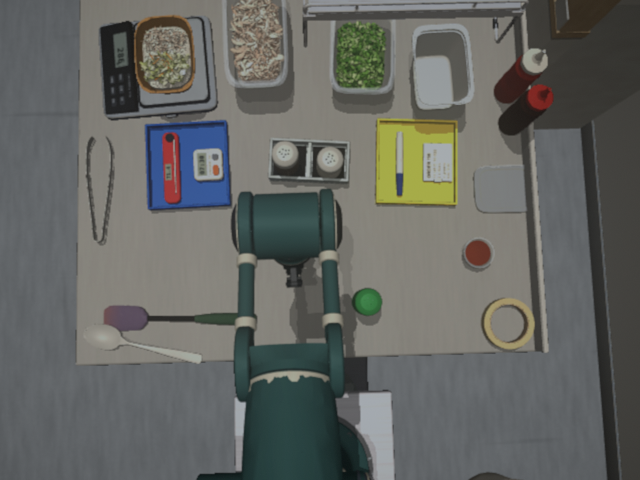

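Everything is in place, and the sauce hasn't moved. The salt reads about 12 mm off-centre in x, so I'll check its tilt up close.

Run:
```python
from h import *
im,d=bot.read_camera('scene'); P=cloud('scene',d)
cv2.imwrite('pics/s7.png',cv2.resize(im[150:260,220:330,::-1],None,fx=5,fy=5,interpolation=cv2.INTER_CUBIC))
hsv=cv2.cvtColor(im,cv2.COLOR_RGB2HSV)
# horizontal circle fits of body slices (near-side points)
for n,yc,h in(('pepper',36,.1),('salt',-47,.085)):
    for z0 in np.arange(.04,h,.012):
        m=(abs(P[...,2]-z0)<.006)&(abs(P[...,0]-.618)<.034)&(abs(P[...,1]-yc/1000)<.034)
        q=P[m][:,:2]*1000
        if len(q)>20:
            from scipy.optimize import least_squares
            r=least_squares(lambda c:np.hypot(*(q-c).T)-26,[618,yc],loss='soft_l1')
            print(n,round(z0,3),len(q),r.x.round(1))
```

```text
pepper 0.04 116 [623.9  41.9]
pepper 0.052 103 [624.5  41.8]
pepper 0.064 109 [624.7  41.8]
pepper 0.076 102 [624.7  42. ]
pepper 0.088 109 [624.   42.5]
salt 0.04 105 [614.8 -46. ]
salt 0.052 92 [614.6 -45.9]
salt 0.064 96 [615.  -46.3]
salt 0.076 103 [614.3 -45.4]
```

View pics/s7.png

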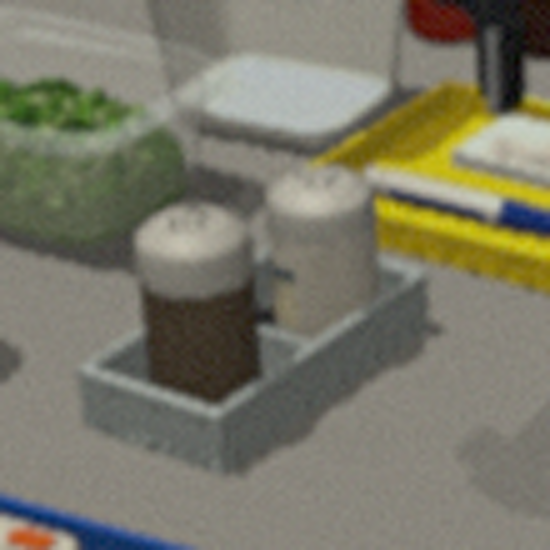

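Both shakers stand upright in their wells: the slice centres stay constant with height, and both are within about 10 mm of the well centres. Handing in.

```bash
python3 -c "
from workcell import bot
print(bot.finish_job())"
```

```text
the job is handed in; nothing more can be done
None
```

I put all five things away and handed the job in after about 22 s of robot time; the last pictures showed each where it belongs and the sauce cup unmoved, but the hand-in returned no verdict.

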